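# Tip a calibration bar out of its slotted storage box and lay it in the cradle

### The arm

A 6-joint arm with a two-finger parallel gripper is mounted at the origin on a cart in front of the work surface, level with it; the furniture and walls round the work are solid. World frame = base frame: x ahead of the robot, y to its left, z up, the work surface at z = 0. Lengths are in mm, angles in degrees, forces in N, time in s.
With the tool pointing down it reaches from about 300 to 850 mm from the base axis. Payload 4.2 kg.
Tool frame: the origin (TCP) lies between the finger pads; the fingertips stand 14 mm ahead of it and the grasp point (between the pads) lies 5 mm behind it; z points along the fingers, y is the line along which they close (so a half turn about z gives the same grasp; the last joint's range is limited). The gripper opens to 91 mm and grips with 3 to 60 N. Pads are 32 mm wide; open, the fingers measure 118 mm over their backs; the gripper's body (76 mm by 178 mm) begins 60 mm behind the grasp point.
Start: joints at [66.52, 18.312, 89.639, -0, 72.044, -1.146], TCP at [218.505, 531.881, 227.976] pointing down, gripper open.
Joint ranges: [-177.97, 177.97], [-48.28, 115.42], [12.27, 149.76], [-77.06, 257.06], [2.81, 150.46], [-146.56, 146.56]. Speed limits (degrees/s): [147.25, 147.25, 180, 180, 180, 180].

### API

Orientations are given as [roll, pitch, yaw] about the fixed x, y, z axes, in that order (R = Rz(yaw) Ry(pitch) Rx(roll)).
In Python, from workcell import * gives the robot as it stands. The module is installed in compiled form; this text tells all that it offers.
- The arm moves only by the tool send_rows, never from a script. Its argument "deltas" is a list of rows, each a list of 2 entries, a list of its own where there are three numbers: the shift along the tool's x, y, z normalised to -1 to 1, where 1 is 0.5 m, then the turn, a rotation vector about the tool's x, y, z normalised to -1 to 1, where 1 is 0.5 rad. A call has 1 to 10 rows; each row shifts and turns the commanded pose from where the row before left it, along the tool's axes as they then stand; what a row does not reach is not made up. A row lasts 1/10 s, in which the tool goes at most 50 mm and 8.59 degrees, less where a joint would pass 70% of its speed; a pose out of reach is approached as far as the arm can. A call with a number of a shift or a turn outside -1 to 1 is refused whole. A call with a gripper value outside its range is refused whole. "grip" is the closure, from 0 (fully open) to 1 (shut), set as the call begins (left out, the last holds). The fingers move at their own pace and stop on an object; "grip_force" is the grip in N (left out, the last holds). Time passes only in rows, so rows that do not move let the fingers close. It gives the time, the measured TCP pose, the force, the opening and the grip force at its end, in the units of the state.
- state(): the state, without advancing time (a new reading comes with each control period).
- grab_frame(name): name is "scene" or "top"; returns the picture (480x640x3 uint8, red, green, blue); there is no depth.
- calibration(name): a dict with "mtx" (3x3 intrinsics, pixels), "D" ([k1, k2, p1, p2, k3] as OpenCV has them; the pictures are not rectified), "R" (3x3) and "t" (3): a world point X has camera coordinates R X + t. Camera axes: x right, y down, z forward; pixel columns grow to the right and rows downward; lengths in mm; the calibration is good to about 2 mm. A picture is of the moment at which its call begins. calibration takes no time and is no camera call.
- job_done(): hands the job in; it is judged then, once.
Trained networks look in the newest picture that a camera, given by its name, has taken for a name from the list of things; names that differ only in an ending like _2 or _b are one class to them, and where a whole thing is asked for, a point or a joint stands for the part that bears it (a point fixed in the world has none). Each returns a list of dicts, best first, with "p" (0 to 1); they miss things now and then, are a little off and sometimes report something else, mostly with a low value. They report only what shows in the picture. A call takes as long as a camera call. They do not tell look-alikes from the thing itself.
- trace(camera, label): "pixels" (480x640 bool, what is visible of it) and "bbox" ([left, top, width, height] in pixels, round what is visible of it).
The state is a dict: "time_s": time; "qpos": joint angles; "qvel": joint speeds; "effort": joint torques, N m; "ee_pos": TCP position; "ee_rot": TCP orientation; "force": force on the tool from outside, world axes, zero at the start; "torque": the same for the moment, N m; "gripper_width": finger opening in mm; "gripper_force": force on a finger pad.
Only numpy, scipy, OpenCV 4.12 (cv2) and the standard library are available. Lean on these libraries where they do the work, as an engineer would, in place of code of your own. Each camera call takes 0.05 s, during which the arm holds its last target. There are 200 camera calls.

### The job

Fetch the calibration bar with the orange end for the analyser: tip its free end up over the box's yellow-edged front guard, draw it out lengthwise through its slot without forcing it, and lay it down gently in the two notches of the cradle, level and about centred, either way round. Leave the blue-ended bar in its slot and do not disturb the things standing about.

Things in the scene. Friction and masses are not known exactly. Their poses are not given: they have to be found in the camera images.
- bar_box: white fixed box, 170 wide (y), x = -115 to +146. Origin: bench level, middle of the front wall's outer face; own -x points out of the slots, roughly to the robot. Front wall 6 thick, 118 high, with two slots at y = +40 and -40. Inner floor 30 high, back wall at x = 140. Clear closed hood, 118 high in front to 74 at the back; under it at x = 66 to 72 a baffle down to z = 72.
- slot_a (a point): middle of the sill of the slot at the box's y = +40 (bar_box axes), on the wall's outer face, 30 above the bench, level with the inner floor. The slot is 20 wide and open from there up to 108 above the bench, closed above. The other slot, at y = -40, is the same.
- guard (a point): middle of the top edge (yellow trim) of the upright guard plate, 72 above the bench, 170 wide, 8 thick, 110 in front of the front wall; a 5 thick apron plate with open sides joins it to the wall. A level bar cannot be drawn out past it; tipped nose-up 12 to 20 deg about its tail, a bar clears guard, slot and baffle.
- orange_bar: rigid calibration bar 200 long x 14 wide x 20 high, about 0.1 kg, aluminium; first 70 at the nose orange, dark band at the tail. Origin: middle of the underside; own x from nose (-100) to tail (+100), z up. Starts level in one of the box's two slots, tail on the inner floor, nose sticking out 78 to 84 in front of the wall. The bar to fetch.
- blue_bar: rigid calibration bar 200 long x 14 wide x 20 high, about 0.1 kg, aluminium; first 70 at the nose blue, dark band at the tail. Origin: middle of the underside; own x from nose (-100) to tail (+100), z up. Starts level in one of the box's two slots, tail on the inner floor, nose sticking out 78 to 84 in front of the wall. It stays.
- orange_bar_nose (a point): centre of the orange bar's nose end face (mid-height, 10 above the underside)
- cradle: cradle fixed to the bench: grey base plate 130 x 60 x 8 with two black posts 12 thick (x) and 46 wide (y), centred at own x = -40 and +40, 62 high, each with an open-topped notch for a bar along own x. Notch: 24 wide, floor 35 above the bench, straight to z = 52 and flared above. Origin: bench level, centre; own x is the line of the two notches.
- cradle_seat (a point): midpoint between the two notches on the level of their floors (35 above the bench); axes as the cradle's. The bar's origin belongs here.
- amber_vial: small vial with white and orange cap, 28 dia x 60 high, standing loose; origin at its underside. Bystander.
- yellow_cap_bottle: small white bottle with a yellow cap, 31 dia x 70 high, standing loose; origin at its underside. Bystander.
- red_carton: small red carton lying flat, 37 x 63 x 15, loose; origin at its underside. Bystander.
Things that resemble listed ones, but are neither listed nor needed, are in the scene too. What is shaped like the cradle but purple is not meant.

How it is judged:
By the outcome, as a careful person would: the job done as asked, in the order asked, and still so for the second after the job is handed in, with the robot touching nothing.
It also fails if it takes over 42 s, if anything falls off the work surface, if the arm or the gripper's body presses on something with over 40 N, if the wrist force passes 120 N, or if a joint passes its speed limit or range.

## Working session

There is one attempt and no reset: what is moved stays moved. The work goes in short steps, Python scripts to look and compute and a tool call to move; the robot and the scene stay as the last step left them, time stands still between calls to the robot, and variables do not carry over. Pictures are saved under pics/ and viewed, at most 10 in all, crops included, and the job is handed in when it is done.

Besides the shell and the picture viewer there is one more tool, called after "Emit:" by a JSON object that holds its "fn" and its "kwargs". send_rows: Moves the arm, as the interface text tells. Scaled input: -1 to 1 covers 0.5 m each way for a shift and 0.5 rad each way for a turn. Its arguments: {"type":"object","properties":{"deltas":{"type":"array","items":{"type":"array"}},"grip":{"type":"number"},"grip_force":{"type":"number"}},"required":["deltas"]}

```bash
mkdir -p pics; python3 - <<'E'
from workcell import *
import cv2,numpy as np
for n in("scene","top"):
    f=grab_frame(n); cv2.imwrite(f"pics/{n}0.png",f[:,:,::-1])
    c=calibration(n); print(n,c)
    for l in("bar_box","orange_bar","blue_bar","cradle","guard","amber_vial","yellow_cap_bottle","red_carton"):
        print(l,[(round(d["p"],2),d["bbox"]) for d in trace(n,l)])
print(state())
E
```

```text
scene {'mtx': array([[550.74974035,   0.        , 315.18313827],
       [  0.        , 550.74974035, 243.21586746],
       [  0.        ,   0.        ,   1.        ]]), 'D': array([-0.07544393,  0.        ,  0.        ,  0.        ,  0.        ]), 'R': array([[ 0.69305829, -0.72045722, -0.02473082],
       [-0.36853675, -0.3246197 , -0.87109283],
       [ 0.619557  ,  0.61283232, -0.49049534]]), 't': array([-323.43606651,  322.10063645,  658.08476593])}
bar_box []
orange_bar [(0.94, [336.6, 255.5, 38.2, 21.0])]
blue_bar [(0.68, [341.3, 255.9, 33.6, 22.4]), (0.56, [311.9, 227.7, 64.3, 34.2])]
cradle [(0.72, [161.5, 269.7, 65.0, 61.0]), (0.7, [208.7, 218.4, 57.5, 53.4])]
guard [(0.77, [281.4, 203.3, 156.9, 107.3])]
amber_vial [(0.82, [308.2, 196.7, 10.8, 30.2])]
yellow_cap_bottle [(0.55, [495.4, 274.2, 20.8, 37.2])]
red_carton [(0.73, [225.0, 326.4, 44.8, 28.8]), (0.48, [311.6, 225.4, 64.1, 35.6])]
top {'mtx': array([[475.52579144,   0.        , 322.27295667],
       [  0.        , 475.52579144, 239.07664546],
       [  0.        ,   0.        ,   1.        ]]), 'D': array([-0.0973109,
[... 718 characters left out ...]
0, 24.5, 37.0])]
red_carton []
{'time_s': 0.9, 'qpos': array([ 6.65210432e+01,  1.83097692e+01,  8.96385002e+01, -7.34426911e-04,
        7.20436645e+01, -1.14708697e+00]), 'qvel': array([-0.02131702, -0.08392458, -0.01378429,  0.0754637 ,  0.03938002,
       -0.05162527]), 'effort': array([ 1.26015148e-03, -4.12334740e+01, -2.32229769e+01,  7.30530848e-02,
        3.75620043e-02,  6.03086562e-06]), 'ee_pos': array([218.50410259, 531.88490721, 228.00070003]), 'ee_rot': array([1.79991949e+02, 8.60022907e-04, 1.57668356e+02]), 'force': array([ 1.04966798, -0.38059813, -0.54818398]), 'torque': array([-0.0014626, -0.0032967, -0.0263216]), 'gripper_force': 0.0, 'gripper_width': 90.80906390702368}
```

```bash
python3 - <<'E'
import cv2
t=cv2.imread("pics/top0.png"); s=cv2.imread("pics/scene0.png")
cv2.imwrite("pics/t1.png",cv2.resize(t[100:400,150:490],None,fx=2.3,fy=2,interpolation=cv2.INTER_CUBIC)[:, :800])
cv2.imwrite("pics/s1.png",cv2.resize(s[170:370,140:540],None,fx=2,fy=2,interpolation=cv2.INTER_CUBIC))
E
```

```text
(no output)
```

View pics/t1.png

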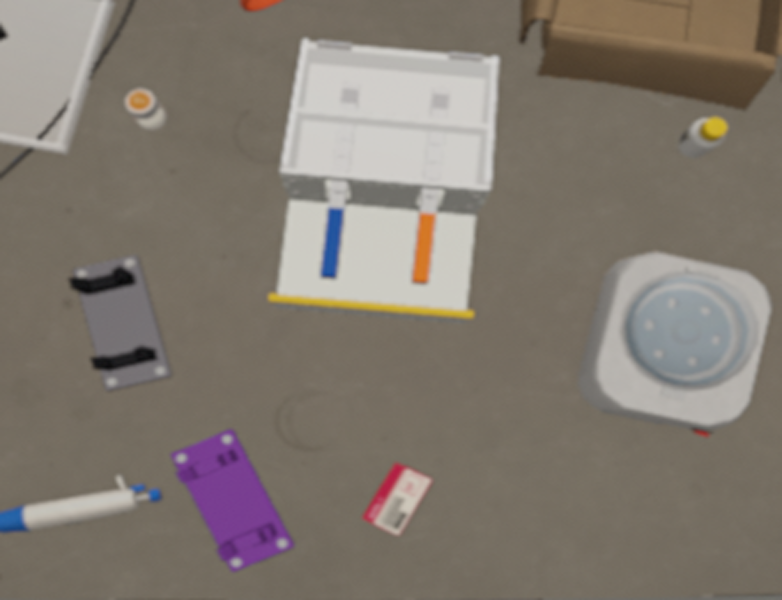

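View pics/s1.png

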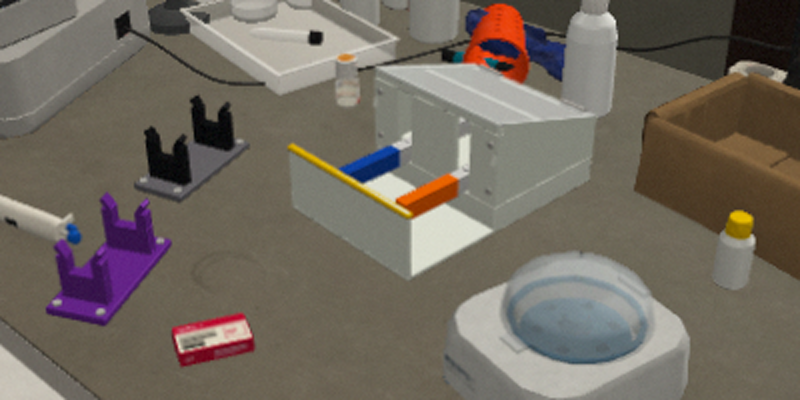

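The top view shows the orange bar at about px (334,224) and the blue bar at (295,222). The grey cradle with black posts is at (202,261); its purple look-alike at (250,348) isn't wanted. The scene view agrees: orange bar on the right, grey/black cradle behind. Lookalikes for "orange bar": the blue bar, the red-orange object at the back (scene ~(388,185)) and the vial cap (top ~(211,151)). I'm choosing the bar at top (334,224).

```bash
cat > h.py <<'E'
from workcell import *
import cv2,numpy as np
from scipy.optimize import minimize
C={n:calibration(n) for n in("scene","top")}
def proj(n,P):
    c=C[n]; return cv2.projectPoints(np.asarray(P,float).reshape(-1,1,3),cv2.Rodrigues(c["R"])[0],c["t"],c["mtx"],c["D"])[0].reshape(-1,2)
def box(x0,x1,y0,y1,z0,z1): return np.array([[x,y,z] for x in(x0,x1) for y in(y0,y1) for z in(z0,z1)],float)
def place(P,v):
    a=v[2];return P@np.array([[np.cos(a),np.sin(a),0],[-np.sin(a),np.cos(a),0],[0,0,1]])+[v[0],v[1],0]
def back(n,uv,z):
    c=C[n];p=cv2.undistortPoints(np.array([[uv]],float),c["mtx"],c["D"])[0,0]
    d=c["R"].T@[p[0],p[1],1];o=-c["R"].T@c["t"];return (o+d*(z-o[2])/d[2])[:2]
def render(n,boxes,v,S=4):
    m=np.zeros((480*S,640*S),np.uint8)
    for b in boxes:
        h=cv2.convexHull((proj(n,place(b,v))*S+S/2).astype(np.int32));cv2.fillConvexPoly(m,h,255)
    return cv2.resize(m,(640,480),interpolation=cv2.INTER_AREA)/255.
def fit(masks,boxes,v0,st=(4,4,.04)):
    def cost(v):
        s=0
        for n,m in masks.items():
            r=render(n,boxes,v); s+=1-np.minimum(r,m).sum()/np.maximum(r,m).sum()
        return s
    sx=np.array([v0]+[[v0[j]+(st[j] if j==i else 0) for j in range(3)] for i in range(3)])
    r=minimize(cost,v0,method="Nelder-Mead",options=dict(initial_simplex=sx,xatol=.02,fatol=1e-5));return r.x,r.fun
E
python3 - <<'E'
from h import *
F={n:grab_frame(n) for n in C}
hsv={n:cv2.cvtColor(F[n],cv2.COLOR_RGB2HSV) for n in C}
def col(n,lo,hi,roi):
    m=cv2.inRange(hsv[n],lo,hi)>0; k=np.zeros_like(m);k[roi[1]:roi[3],roi[0]:roi[2]]=1;return m&k
om={"top":col("top",(5,150,100),(17,255,255),(320,190,350,255)),"scene":col("scene",(5,150,90),(17,255,255),(325,245,385,285))}
ym={"top":col("top",(21,120,90),(33,255,255),(255,235,370,270))}
for k,m in om.items():
    ys,xs=np.nonzero(m);print(k,m.sum(),xs.min(),xs.max(),ys.min(),ys.max())
ys,xs=np.nonzero(ym["top"]);r=cv2.minAreaRect(np.c_[xs,ys].astype(np.float32));pts=cv2.boxPoints(r)
i=np.argsort(pts[:,0]);L=pts[i[:2]].mean(0);Rr=pts[i[2:]].mean(0)
a=back("top",L,71),back("top",Rr,71);print("guard ends",a,np.linalg.norm(a[0]-a[1]),"guard mid",(a[0]+a[1])/2,"x-axis yaw",np.degrees(np.arctan2(*(a[0]-a[1])[::-1]))-90)
ys,xs=np.nonzero(om["top"]);c=back("top",(xs.mean(),ys.mean()),48)
ob=[box(-100,-30,-7,7,30,50)]
for ms in(om,{"top":om["top"]}):
    v,f=fit(ms,ob,[c[0]+65,c[1],-.05]);print("bar origin",v[:2],np.degrees(v[2]),f, "nose",place(np.array([[-100,0,40.]]),v))
gb=[box(-4,4,-85,85,68,72)]
v,f=fit(ym,gb,[*((a[0]+a[1])/2),-.05]);print("guardfit",v[:2],np.degrees(v[2]),f)
cr=[box(-65,65,-30,30,0,8)]+[b for s in(-40,40) for b in(box(s-6,s+6,-23,23,8,35),box(s-6,s+6,-23,-14,35,62),box(s-6,s+6,14,23,35,62))]
cm={}
for n,px in(("top",(202,261)),("scene",(236,243))):
    d=min(trace(n,"cradle"),key=lambda d:np.hypot(d["bbox"][0]+d["bbox"][2]/2-px[0],d["bbox"][1]+d["bbox"][3]/2-px[1]));cm[n]=d["pixels"]
c=back("top",(202,261),20)
for ms in(cm,{"top":cm["top"]},{"scene":cm["scene"]}):
  for q in(.2,-.2):
    v,f=fit(ms,cr,[c[0],c[1],q],(6,6,.1));print("cradle",v[:2],np.degrees(v[2]),f)
for nm,px in(("vial",(203,165)),("bottle",(457,170)),("carton",(320,350))): print(nm,back("top",px,5))
t=cv2.cvtColor(F["top"],cv2.COLOR_RGB2BGR)
cv2.imwrite("pics/c2.png",cv2.resize(t[185:270,255:375],None,fx=6,fy=6,interpolation=cv2.INTER_CUBIC))
E
```

```text
top 177 330 337 207 240
scene 346 338 368 257 278
guard ends (array([558.76628096, 169.89368387]), array([541.81177597,   0.96747399])) 169.77490869182438 guard mid [550.28902846  85.43057893] x-axis yaw -5.73137415715037
bar origin [679.59009652  38.71733769] -1.8747768695397908 0.5847566536036704 nose [[579.64362503  41.98885675  40.        ]]
bar origin [675.00065658  37.73406601] -2.007448150521232 0.36666853759155826 nose [[575.0620284   41.23700721  40.        ]]
guardfit [550.22997058  85.47556554] -5.2963164307874715 0.27093102751003806
cradle [541.72817487 306.84924079] 16.227996633917485 0.19244757516298405
cradle [540.85041883 306.62457847] 15.993859787361066 0.19126746074141954
cradle [539.2677453  306.23806842] 15.819296623216816 0.07994954650003916
cradle [539.91934481 306.40898441] 16.191314197517613 0.08108681851044097
cradle [542.51847153 307.28860431] 15.853363163785183 0.10151914740339407
cradle [541.93033736 306.83163501] 16.395086211476993 0.10337088828617569
vial [741.82950826 313.00677324]
bottle [ 736.437643   -227.73403572]
carton [360.58922531  66.26238641]
```

View pics/c2.png

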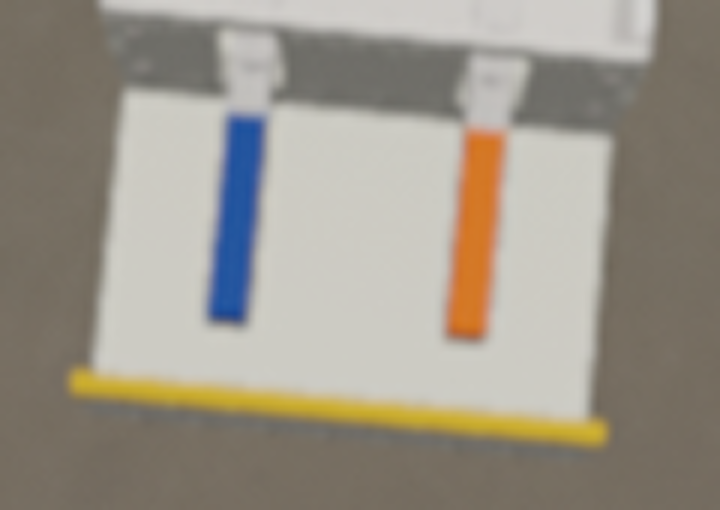

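The crop confirms the choice: orange-nosed bar at full px (334,224), blue bar at (295,222), yellow guard edge in front. I'll refine the bar pose with a soft mask before moving.

```bash
cat > fb.py <<'E'
from h import *
def soft(f,lo,hi,roi,full):
    h=cv2.cvtColor(f,cv2.COLOR_RGB2HSV).astype(float)
    s=np.clip((h[...,1]-40)/(full-40),0,1)*((h[...,0]>lo)&(h[...,0]<hi))
    k=np.zeros_like(s);k[roi[1]:roi[3],roi[0]:roi[2]]=1;return s*k
E
python3 - <<'E'
from fb import *
t=grab_frame("top")
for nm,lo,hi,roi,v0 in(("o",2,22,(322,200,348,248),[676,38,-.08]),("b",100,125,(285,198,308,246),[684,118,-.08])):
    m=soft(t,lo,hi,roi,215);print(nm,m.max(),m.sum())
    v,f=fit({"top":m},[box(-100,-30,-7,7,30,50)],v0);print("origin",v[:2],np.degrees(v[2]),f,"nose",place(np.array([[-100,0,40.]]),v)[0])
E
```

```text
o 1.0 193.72
origin [676.04252023  37.45671808] -2.4387596609551836 0.3114415993489812 nose [576.13309291  41.71187152  40.        ]
b 0.9314285714285714 155.87428571428572
origin [683.69413159 117.16844459] -2.094366970285861 0.4273703361453496 nose [583.76093243 120.82299055  40.        ]
```

```bash
python3 - <<'E'
from h import *
t=grab_frame("top").astype(float)
for nm,c,ch,w0 in(("orange",334.6,(0,2),(326,344)),("blue",295,(2,0),(287,304))):
    P=[]
    for r in range(209,238):
        d=t[r,w0[0]:w0[1],ch[0]]-t[r,w0[0]:w0[1],ch[1]]
        d=np.clip(d-30,0,None);P.append(back("top",((np.arange(*w0)*d).sum()/d.sum(),r),50))
    P=np.array(P);k,b=np.polyfit(P[:,0],P[:,1],1);print(nm,np.degrees(np.arctan(k)),"y at x=600",k*600+b,"resid",np.std(P[:,1]-k*P[:,0]-b),"width",(d>40).sum())
    col=t[195:250,w0[0]+4:w0[1]-4,ch[0]]-t[195:250,w0[0]+4:w0[1]-4,ch[1]];print(np.round(col.max(1)).astype(int))
E
```

```text
orange -5.743369286452216 y at x=600 41.470213838904286 resid 0.08571086465009345 width 6
[  7   7   7   8   8   8   8   8   7   8  22  64 127 172 178 176 175 175
 174 175 173 174 174 176 174 174 176 174 175 174 174 174 175 175 174 174
 175 174 175 174 173 174 175 177 174 140  59  18  10   9   9   9   9   9
   9]
blue -5.306969390022246 y at x=600 120.48314891557646 resid 0.09194459887305924 width 4
[ -5  -5  -4  -4  -5  -5  -5   0  16  58 109 126 126 124 124 125 124 125
 124 124 124 124 125 125 124 124 124 124 123 123 122 123 124 124 125 125
 124 124 123 124 124 125 104  45   2  -7  -8  -9  -9  -9  -8  -8  -8 -12
 -36]
```

Bar axis measured: yaw about -5.6°, nose at (575.7, 43, 40). That puts it 81 mm out of the wall, as specified. I'm now moving to above the grasp point (603.5, 40.8).

Emit:
{"fn": "send_rows", "kwargs": {"deltas": [[[-0.0724, -0.0411, 0.0104], [0, 0, 0]], [[-0.0724, -0.0411, 0.0104], [0, 0, 0]], [[-0.0724, -0.0411, 0.0104], [0, 0, 0]], [[-0.0724, -0.0411, 0.0104], [0, 0, 0]], [[-0.0724, -0.0411, 0.0104], [0, 0, 0]], [[-0.0724, -0.0411, 0.0104], [0, 0, 0]], [[-0.0724, -0.0411, 0.0104], [0, 0, 0]], [[-0.0724, -0.0411, 0.0104], [0, 0, 0]], [[-0.0724, -0.0411, 0.0104], [0, 0, 0]], [[-0.0724, -0.0411, 0.0104], [0, 0, 0]]], "grip": 0.5, "grip_force": 40}}

```text
time_s: 2.2
ee_pos: [476.2, 202.8, 176.0]
ee_rot: [180.0, 0.0, 157.7]
force: [0.1, 1.0, 0.3]
gripper_width: 45.7
gripper_force: 0.0
```

Emit:
{"fn": "send_rows", "kwargs": {"deltas": [[[-0.0724, -0.0411, 0.0104], [0, 0, 0]], [[-0.0724, -0.0411, 0.0104], [0, 0, 0]], [[-0.0724, -0.0411, 0.0104], [0, 0, 0]], [[-0.0724, -0.0411, 0.0104], [0, 0, 0]], [[-0.0724, -0.0411, 0.0104], [0, 0, 0]], [[0, 0, 0], [0, 0, -0.1943]], [[0, 0, 0], [0, 0, -0.1943]], [[0, 0, 0], [0, 0, -0.1943]], [[0, 0, 0], [0, 0, 0]], [[0, 0, 0], [0, 0, 0]]]}}

```text
time_s: 3.2
ee_pos: [603.7, 40.4, 150.0]
ee_rot: [180.0, 0.0, 174.2]
force: [-0.6, -0.7, 0.7]
gripper_width: 45.8
gripper_force: 0.0
```

```bash
cat > d.py <<'E'
from h import *
from scipy.spatial.transform import Rotation as Ro
import sys
def delta(pos,rpy):
    s=state();R0=Ro.from_euler("xyz",s["ee_rot"],degrees=True)
    d=R0.inv().apply(np.array(pos)-s["ee_pos"])/500;r=(R0.inv()*Ro.from_euler("xyz",rpy,degrees=True)).as_rotvec()/.5
    print("t",s["time_s"],"pos",s["ee_pos"].round(1),"rot",s["ee_rot"].round(2),"F",s["force"].round(1),"w",round(s["gripper_width"],1),"q",s["qpos"].round(0));print("shift",d.round(4),"turn",r.round(4))
E
python3 -c "
from d import *
delta([603.5,40.8,150],[180,0,174.4]);delta([603.5,40.8,40],[180,0,174.4])"
```

```text
t 3.2 pos [603.7  40.4 150. ] rot [179.99   0.   174.25] F [-0.6 -0.7  0.7] w 45.8 q [  3.  24.  92.   0.  64. -82.]
shift [ 0.0004  0.0007 -0.0001] turn [ 0.0002  0.0001 -0.0053]
t 3.2 pos [603.7  40.4 150. ] rot [179.99   0.   174.25] F [-0.6 -0.7  0.7] w 45.8 q [  3.  24.  92.   0.  64. -82.]
shift [0.0004 0.0006 0.2199] turn [ 0.0002  0.0001 -0.0053]
```

Emit:
{"fn": "send_rows", "kwargs": {"deltas": [[[0.0004, 0.0006, 0.04], [0, 0, -0.005]], [[0, 0, 0.04], [0, 0, 0]], [[0, 0, 0.04], [0, 0, 0]], [[0, 0, 0.04], [0, 0, 0]], [[0, 0, 0.02], [0, 0, 0]], [[0, 0, 0.02], [0, 0, 0]], [[0, 0, 0.02], [0, 0, 0]], [[0, 0, 0], [0, 0, 0]], [[0, 0, 0], [0, 0, 0]]]}}

```text
time_s: 4.1
ee_pos: [603.8, 40.8, 40.2]
ee_rot: [180.0, 0.0, 174.5]
force: [-0.2, -0.2, 0.1]
gripper_width: 45.7
gripper_force: 0.0
```

Emit:
{"fn": "send_rows", "kwargs": {"deltas": [[[0, 0, 0], [0, 0, 0]], [[0, 0, 0], [0, 0, 0]], [[0, 0, 0], [0, 0, 0]], [[0, 0, 0], [0, 0, 0]], [[0, 0, 0], [0, 0, 0]], [[0, 0, 0], [0, 0, 0]], [[0, 0, 0], [0, 0, 0]]], "grip": 1.0, "grip_force": 40}}

```text
time_s: 4.8
ee_pos: [603.6, 40.8, 40.2]
ee_rot: [180.0, 0.0, 174.5]
force: [-0.0, 1.1, 1.2]
gripper_width: 13.8
gripper_force: 40.0
```

```bash
python3 - <<'E'
from d import *
delta([603.5,40.8,40],[180,0,174.4]); print(state()["gripper_force"])
f=grab_frame("scene");cv2.imwrite("pics/g3.png",cv2.resize(f[150:350,240:440,::-1],None,fx=3,fy=3,interpolation=cv2.INTER_CUBIC))
# pivot (tail underside) in tool frame: tail 171 behind grasp, 30 = 10 below TCP
for a in(2,):
    p=np.array([-171.5,0,11.]);R=Ro.from_rotvec([0,np.radians(a),0]).as_matrix();print("plus",((np.eye(3)-R)@p/500).round(5),((np.eye(3)-R.T)@p/500).round(5))
E
```

```text
t 4.8 pos [603.6  40.8  40.2] rot [1.7999e+02 2.0000e-02 1.7451e+02] F [-0.   1.1  1.2] w 13.8 q [  3.  31.  99.   0.  50. -82.]
shift [0.0002 0.     0.0003] turn [0.0003 0.0007 0.0038]
39.98704433441162
plus [-0.00098  0.      -0.01196] [0.00056 0.      0.01198]
```

View pics/g3.png

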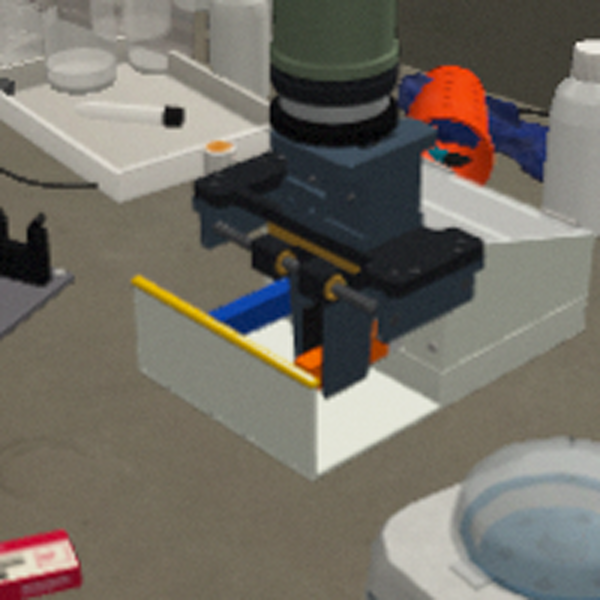

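Gripped: the orange nose is between the fingers at crop (350,360), width 13.8 mm. Next I'm tipping it about its tail.

Emit:
{"fn": "send_rows", "kwargs": {"deltas": [[[0, 0, -0.001], [0, 0, 0]], [[-0.00098, 0, -0.01196], [0, 0.0698, 0]], [[-0.00098, 0, -0.01196], [0, 0.0698, 0]], [[-0.00098, 0, -0.01196], [0, 0.0698, 0]], [[0, 0, 0], [0, 0, 0]]]}}

```text
time_s: 5.35
ee_pos: [606.9, 40.4, 58.5]
ee_rot: [180.0, -5.9, 174.5]
force: [-0.7, 0.2, -1.0]
gripper_width: 13.6
gripper_force: 40.0
```

Emit:
{"fn": "send_rows", "kwargs": {"deltas": [[[-0.00098, 0, -0.01196], [0, 0.0698, 0]], [[-0.00098, 0, -0.01196], [0, 0.0698, 0]], [[-0.00098, 0, -0.01196], [0, 0.0698, 0]], [[-0.00098, 0, -0.01196], [0, 0.0698, 0]], [[-0.00098, 0, -0.01196], [0, 0.0698, 0]], [[0, 0, 0], [0, 0, 0]], [[0, 0, 0], [0, 0, 0]], [[0, 0, 0], [0, 0, 0]]]}}

```text
time_s: 6.15
ee_pos: [613.1, 39.8, 87.0]
ee_rot: [180.0, -15.9, 174.5]
force: [0.3, 0.1, 0.7]
gripper_width: 13.7
gripper_force: 40.0
```

```bash
python3 - <<'E'
from d import *
s=state();delta(s["ee_pos"],[180,0,174.4]);print(s["torque"],s["gripper_force"])
f=grab_frame("scene");cv2.imwrite("pics/g4.png",cv2.resize(f[130:330,240:440,::-1],None,fx=3,fy=3,interpolation=cv2.INTER_CUBIC))
E
```

```text
t 6.15 pos [613.1  39.8  87. ] rot [180.   -15.92 174.51] F [0.3 0.1 0.7] w 13.7 q [  2.  36.  83.   2.  77. -84.]
shift [0. 0. 0.] turn [-5.000e-04 -5.557e-01  3.900e-03]
[-0.01234275 -0.51747952  0.02041753] 39.990166425704956
```

View pics/g4.png

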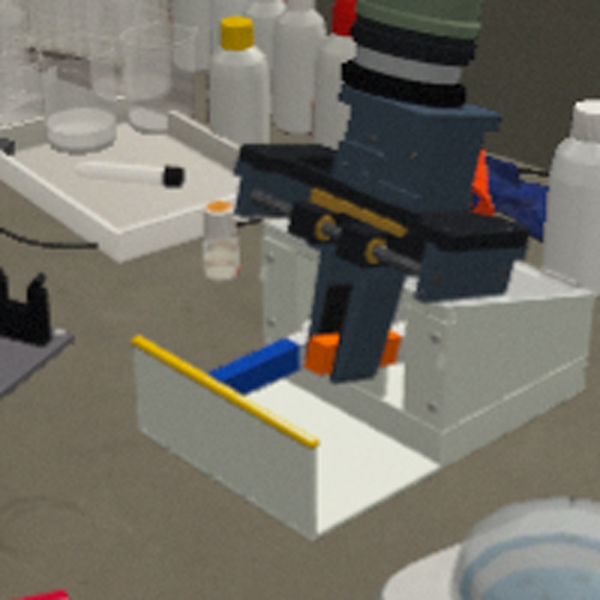

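```bash
python3 - <<'E'
from d import *
s=state();R=Ro.from_euler("xyz",s["ee_rot"],degrees=True)
f=grab_frame("scene");h=cv2.cvtColor(f,cv2.COLOR_RGB2HSV);m=cv2.inRange(h,(5,150,90),(17,255,255));m[:235]=0;m[262:]=0;m[:,:335]=0;m[:,378:]=0
n,l,st,_=cv2.connectedComponentsWithStats(m);print([x for x in st.tolist() if x[4]>8][1:])
for a in(0,-3,-6,-10):
    B=R*Ro.from_rotvec([0,np.radians(a),0])
    g=R.apply([0,0,-5])+s["ee_pos"]
    for nm,x in(("nose",28),("70",-42)):
        P=np.array([[x,y,z] for y in(-7,7) for z in(-9,11)],float);q=proj("scene",B.apply(P)+g);print(a,nm,q.round(0).astype(int).tolist())
E
```

```text
[[342, 241, 11, 14, 126], [367, 240, 7, 12, 50]]
0 nose [[347, 243], [345, 253], [342, 240], [339, 250]]
0 70 [[373, 240], [370, 250], [367, 237], [365, 247]]
-3 nose [[347, 244], [345, 254], [341, 241], [339, 251]]
-3 70 [[373, 239], [371, 248], [368, 236], [366, 246]]
-6 nose [[346, 244], [345, 254], [341, 242], [340, 252]]
-6 70 [[373, 238], [371, 247], [368, 235], [366, 245]]
-10 nose [[346, 245], [345, 255], [341, 243], [340, 252]]
-10 70 [[373, 236], [372, 246], [367, 234], [366, 243]]
```

No sag: the projected bar matches at 16°. I'm drawing it out along its axis.

Emit:
{"fn": "send_rows", "kwargs": {"deltas": [[[0.01, 0, -0.001], [0, 0, 0]], [[0.02, 0, 0], [0, 0, 0]], [[0.02, 0, 0], [0, 0, 0]], [[0.03, 0, 0], [0, 0, 0]], [[0.03, 0, 0], [0, 0, 0]]]}}

```text
time_s: 6.75
ee_pos: [558.9, 45.0, 103.1]
ee_rot: [-180.0, -16.1, 174.5]
force: [0.7, -0.7, -1.1]
gripper_width: 13.4
gripper_force: 40.0
```

Emit:
{"fn": "send_rows", "kwargs": {"deltas": [[[0.03, 0, 0], [0, 0, 0]], [[0.03, 0, 0], [0, 0, 0]], [[0.03, 0, 0], [0, 0, 0]], [[0.03, 0, 0], [0, 0, 0]], [[0.03, 0, 0], [0, 0, 0]], [[0.03, 0, 0], [0, 0, 0]], [[0.03, 0, 0], [0, 0, 0]], [[0, 0, 0], [0, 0, 0]], [[0, 0, 0], [0, 0, 0]]]}}

```text
time_s: 7.65
ee_pos: [460.3, 54.6, 132.1]
ee_rot: [180.0, -15.9, 174.5]
force: [0.3, 0.0, -1.8]
gripper_width: 13.6
gripper_force: 40.0
```

```bash
python3 - <<'E'
from d import *
s=state();delta(s["ee_pos"]+[0,0,80],s["ee_rot"]);print(s["gripper_force"])
f=grab_frame("scene");cv2.imwrite("pics/g5.png",cv2.resize(f[100:340,200:440,::-1],None,fx=2.5,fy=2.5,interpolation=cv2.INTER_CUBIC))
E
```

```text
t 7.65 pos [460.3  54.6 132.1] rot [179.99 -15.92 174.52] F [ 0.3  0.  -1.8] w 13.6 q [  4.  21. 102.   3.  72. -82.]
shift [ 0.0439  0.     -0.1539] turn [0. 0. 0.]
39.98920977115631
```

View pics/g5.png

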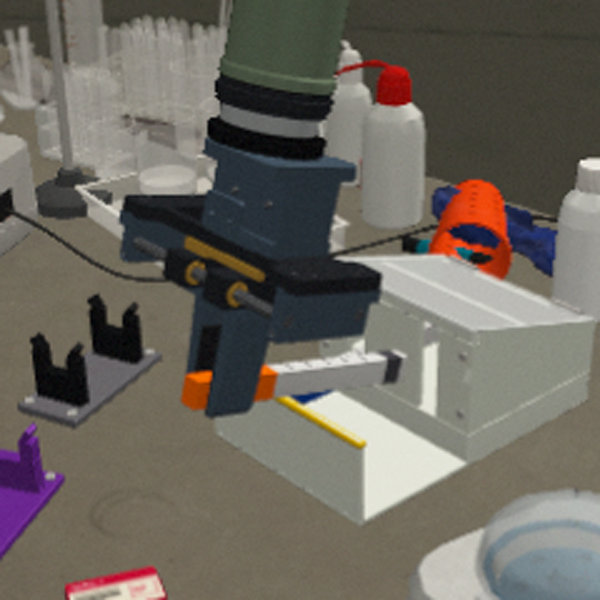

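The bar is clear of the slot, with its tail at crop (395,365) in front of the wall, and held firmly. I'll lift, level, then carry it.

Emit:
{"fn": "send_rows", "kwargs": {"deltas": [[[0.011, 0, -0.0385], [0, 0, 0]], [[0.011, 0, -0.0385], [0, 0, 0]], [[0.011, 0, -0.0385], [0, 0, 0]], [[0.011, 0, -0.0385], [0, 0, 0]], [[0, 0, 0], [0, -0.1389, 0]], [[0, 0, 0], [0, -0.1389, 0]], [[0, 0, 0], [0, -0.1389, 0]], [[0, 0, 0], [0, -0.1389, 0]], [[0, 0, 0], [0, 0, 0]], [[0, 0, 0], [0, 0, 0]]]}}

```text
time_s: 8.7
ee_pos: [460.6, 54.5, 212.1]
ee_rot: [180.0, -0.1, 174.5]
force: [-0.2, 0.2, -0.7]
gripper_width: 13.9
gripper_force: 40.0
```

```bash
python3 -c "
from d import *
delta([472.1,286.9,150],[180,0,-164])"
```

```text
t 8.7 pos [460.6  54.5 212.1] rot [ 1.7999e+02 -1.2000e-01  1.7451e+02] F [-0.2  0.2 -0.7] w 13.9 q [  5.   9. 105.   0.  66. -79.]
shift [0.0213 0.4648 0.1242] turn [ 0.0011 -0.004  -0.7501]
```

Emit:
{"fn": "send_rows", "kwargs": {"deltas": [[[0.0021, 0.0465, 0.0124], [0, 0, 0]], [[0.0021, 0.0465, 0.0124], [0, 0, 0]], [[0.0021, 0.0465, 0.0124], [0, 0, 0]], [[0.0021, 0.0465, 0.0124], [0, 0, 0]], [[0.0021, 0.0465, 0.0124], [0, 0, 0]], [[0.0021, 0.0465, 0.0124], [0, 0, 0]], [[0.0021, 0.0465, 0.0124], [0, 0, 0]], [[0.0021, 0.0465, 0.0124], [0, 0, 0]], [[0.0021, 0.0465, 0.0124], [0, 0, 0]], [[0.0021, 0.0465, 0.0124], [0, 0, 0]]]}}

```text
time_s: 9.7
ee_pos: [472.9, 288.3, 149.0]
ee_rot: [-180.0, -0.2, 174.5]
force: [-0.0, -0.4, -1.7]
gripper_width: 13.9
gripper_force: 40.0
```

Emit:
{"fn": "send_rows", "kwargs": {"deltas": [[[0, 0, 0], [0, -0.004, -0.125]], [[0, 0, 0], [0, 0, -0.125]], [[0, 0, 0], [0, 0, -0.125]], [[0, 0, 0], [0, 0, -0.125]], [[0, 0, 0], [0, 0, -0.125]], [[0, 0, 0], [0, 0, -0.125]], [[0, 0, 0], [0, 0, 0]], [[0, 0, 0], [0, 0, 0]]]}}

```text
time_s: 10.5
ee_pos: [472.5, 287.1, 149.4]
ee_rot: [-180.0, -0.0, -164.1]
force: [-0.2, -0.3, -1.0]
gripper_width: 13.8
gripper_force: 40.0
```

```bash
python3 - <<'E'
from d import *
delta([472.1,286.9,90],[180,0,-164])
for n in C: 
    f=grab_frame(n);cv2.imwrite(f"pics/{n}6.png",f[:,:,::-1])
s=cv2.imread("pics/scene6.png")[120:340,60:360];t=cv2.imread("pics/top6.png")[190:400,130:330]
a=cv2.resize(s,None,fx=1.36,fy=1.36*1,interpolation=cv2.INTER_CUBIC);b=cv2.resize(t,(390,410),interpolation=cv2.INTER_CUBIC)
o=np.zeros((410,800,3),np.uint8);o[:a.shape[0],:a.shape[1]]=a;o[:410,410:800]=b;cv2.imwrite("pics/g6.png",o)
E
```

```text
t 10.5 pos [472.5 287.1 149.4] rot [-1.7999e+02 -2.0000e-02 -1.6410e+02] F [-0.2 -0.3 -1. ] w 13.8 q [ 30.  20.  99.  -0.  61. -76.]
shift [ 0.0009 -0.0002  0.1189] turn [-0.0005 -0.0008 -0.0034]
```

View pics/g6.png

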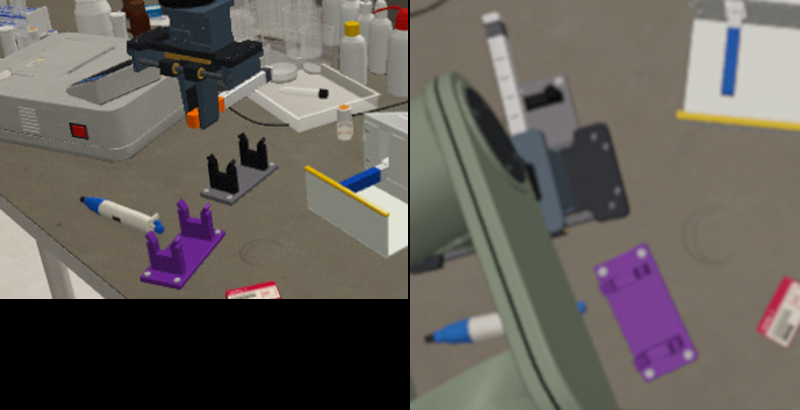

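The bar is held level over the grey/black cradle (scene crop (240,165)). It looks offset in the top view only through parallax from its height. I'll go lower and check the alignment.

Emit:
{"fn": "send_rows", "kwargs": {"deltas": [[[0.0009, 0, 0.02], [0, 0, -0.0034]], [[0, 0, 0.02], [0, 0, 0]], [[0, 0, 0.02], [0, 0, 0]], [[0, 0, 0.02], [0, 0, 0]], [[0, 0, 0.02], [0, 0, 0]], [[0, 0, 0.02], [0, 0, 0]], [[0, 0, 0.018], [0, 0, 0]], [[0, 0, 0], [0, 0, 0]], [[0, 0, 0], [0, 0, 0]]]}}

```text
time_s: 11.5
ee_pos: [471.6, 286.9, 80.9]
ee_rot: [-180.0, 0.0, -163.9]
force: [-0.6, 0.0, -1.0]
gripper_width: 13.5
gripper_force: 40.0
```

```bash
python3 - <<'E'
from d import *
delta([472.1,286.9,45],[180,0,-164])
s=state();R=Ro.from_euler("xyz",s["ee_rot"],degrees=True)
def overlay(n,x0,y0,w,h,k):
    f=grab_frame(n)[:,:,::-1];o=cv2.resize(f[y0:y0+h,x0:x0+w],None,fx=k,fy=k,interpolation=cv2.INTER_CUBIC)
    q=lambda P:[tuple(int(v) for v in (p-[x0,y0]+.5)*k) for p in proj(n,P)]
    P=R.apply(np.array([[-172,7,-10],[-172,-7,-10],[-50,-7,-10],[-50,7,-10]],float))+s["ee_pos"]
    p=q(P)
    for i in range(4):cv2.line(o,p[i],p[(i+1)%4],(0,0,255),1)
    v=[541.3,306.7,np.radians(16)]
    for sx in(-40,40):
        p=q(place(np.array([[sx-6,-23,62],[sx-6,23,62],[sx+6,23,62],[sx+6,-23,62.]]),v))
        for i in range(4):cv2.line(o,p[i],p[(i+1)%4],(0,255,0),1)
    return o
a=overlay("scene",190,180,110,100,3.6);b=overlay("top",165,205,100,100,4)
o=np.zeros((400,800,3),np.uint8);o[:a.shape[0],:a.shape[1]]=a;o[:400,400:]=b;cv2.imwrite("pics/g7.png",o)
E
```

```text
t 11.5 pos [471.6 286.9  80.9] rot [-1.7999e+02  4.0000e-02 -1.6391e+02] F [-0.6  0.  -1. ] w 13.5 q [ 30.  24. 104.  -0.  52. -76.]
shift [-0.0008 -0.0002  0.0718] turn [-0.0003  0.0012  0.0033]
```

View pics/g7.png

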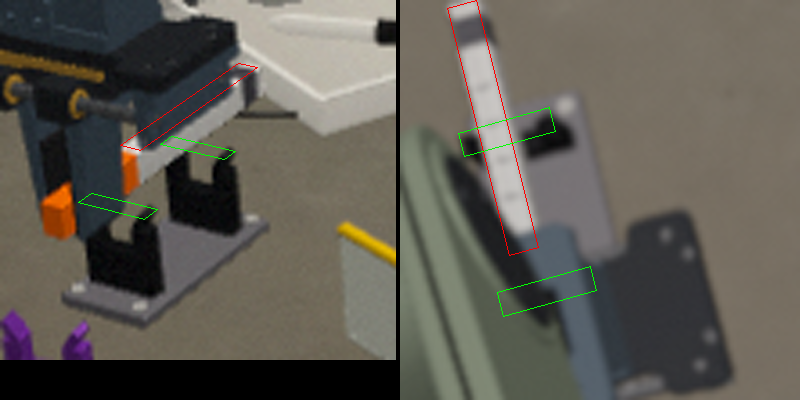

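Scene crop: the cradle posts lie close to their predicted (green) tops, and the bar sits above both notches. In the top crop the bar appears slightly right of its red prediction, so I'll quantify that.

```bash
python3 - <<'E'
from d import *
s=state();R=Ro.from_euler("xyz",s["ee_rot"],degrees=True);TCP=s["ee_pos"]
F={n:grab_frame(n) for n in C}
cam={n:-C[n]["R"].T@C[n]["t"] for n in C};print({n:cam[n].round() for n in C})
# white mask near predicted bar
for n in C:
    P=R.apply(np.array([[x,y,z] for x in(-178,-40) for y in(-13,13) for z in(-20,16)],float))+TCP
    k=np.zeros((480,640),np.uint8);cv2.fillConvexPoly(k,cv2.convexHull(proj(n,P).astype(np.int32)),1)
    f=F[n].astype(int);mn=f.min(2);sp=f.max(2)-mn
    m=((mn>135)&(sp<35)&(k>0)).astype(np.uint8)
    # erase tray: keep biggest comp
    nn,l,st,_=cv2.connectedComponentsWithStats(m);j=1+np.argmax(st[1:,4]);m=(l==j)
    print(n,st[j])
    ys,xs=np.nonzero(m)
    if n=="top":
        for r in range(210,256,6):
            g=f[r,172:205].mean(1).round().astype(int);print(r,g.tolist())
            for xo in[0]:
                pass
        # predicted edge columns of top face at these rows
        for y in(-7,7):
            q=proj(n,R.apply(np.array([[x,y,-10.] for x in range(-172,-49,2)]))+TCP)
            print("pred edge y",y,[round(float(np.interp(r,q[:,1],q[:,0])),1) for r in range(210,256,6)])
    else:
        for c in range(232,258,4):
            g=f[195:235,c].mean(1).round().astype(int);print(c,g.tolist())
        for y,z in((7,-10),(7,10),(-7,-10),(-7,10)):
            q=proj(n,R.apply(np.array([[x,y,z] for x in range(-172,-49,2)],float))+TCP);o=np.argsort(q[:,0]);q=q[o]
            print("pred y,z",y,z,[round(float(np.interp(c,q[:,0],q[:,1])),1) for c in range(232,258,4)])
E
```

```text
{'scene': array([ -65., -532.,  595.]), 'top': array([455.,  95., 976.])}
scene [224 201  33  28 169]
232 [31, 34, 33, 50, 30, 32, 22, 16, 20, 18, 28, 41, 44, 45, 42, 48, 54, 51, 51, 42, 52, 52, 50, 50, 50, 63, 113, 148, 149, 143, 141, 144, 134, 107, 103, 102, 103, 103, 101, 99]
236 [48, 83, 40, 35, 34, 22, 23, 25, 19, 29, 53, 51, 49, 51, 55, 54, 54, 50, 54, 50, 53, 52, 51, 90, 148, 149, 145, 146, 144, 129, 57, 11, 8, 16, 28, 33, 46, 48, 51, 70]
240 [31, 32, 33, 22, 24, 18, 30, 43, 53, 55, 54, 53, 52, 53, 53, 52, 54, 52, 52, 58, 83, 131, 150, 150, 148, 147, 133, 57, 14, 11, 15, 11, 12, 13, 12, 15, 14, 10, 10, 4]
244 [23, 24, 22, 28, 47, 51, 51, 50, 52, 52, 53, 53, 53, 55, 55, 54, 56, 80, 123, 150, 150, 146, 149, 146, 120, 102, 104, 105, 99, 99, 102, 105, 104, 103, 89, 31, 16, 17, 15, 14]
248 [28, 35, 52, 51, 53, 50, 51, 53, 52, 51, 53, 52, 53, 54, 80, 126, 152, 152, 150, 150, 150, 122, 101, 102, 101, 103, 104, 103, 103, 101, 94, 90, 90, 88, 92, 77, 27, 19, 15, 9]
252 [52, 52, 51, 53, 54, 49, 51, 48, 50, 50, 54, 72, 126, 152, 149, 152, 150, 147, 136, 101, 101, 103, 103, 103, 100, 96, 
[... 1275 characters left out ...]
, 191, 188, 185, 184, 184, 173, 145, 123, 117, 117, 116, 113, 103, 87, 65, 46, 43, 60, 86]
240 [89, 93, 92, 90, 95, 102, 105, 93, 63, 33, 22, 25, 66, 137, 184, 195, 195, 195, 197, 196, 187, 160, 124, 84, 49, 31, 29, 27, 21, 16, 14, 13, 13]
246 [100, 110, 109, 91, 63, 40, 30, 31, 42, 61, 81, 84, 76, 74, 107, 155, 181, 188, 189, 191, 195, 193, 177, 145, 121, 114, 113, 115, 116, 117, 117, 117, 117]
252 [118, 103, 98, 111, 114, 94, 64, 45, 36, 37, 31, 30, 34, 53, 78, 109, 152, 185, 193, 191, 189, 191, 191, 184, 162, 135, 120, 117, 116, 117, 117, 117, 117]
pred edge y -7 [184.7, 186.2, 187.7, 189.2, 190.8, 192.3, 193.8, 195.3]
pred edge y 7 [177.1, 178.6, 180.1, 181.6, 183.1, 184.6, 186.1, 187.6]
```

Measured edges match the prediction within about 1 mm in both views: the bar is level, straight and over the notches. Lowering it.

Emit:
{"fn": "send_rows", "kwargs": {"deltas": [[[0, 0, 0.015], [0, 0, 0]], [[0, 0, 0.015], [0, 0, 0]], [[0, 0, 0.012], [0, 0, 0]], [[0, 0, 0.01], [0, 0, 0]], [[0, 0, 0.008], [0, 0, 0]], [[0, 0, 0.004], [0, 0, 0]], [[0, 0, 0], [0, 0, 0]], [[0, 0, 0], [0, 0, 0]]]}}

```text
time_s: 12.5
ee_pos: [471.7, 286.9, 49.1]
ee_rot: [-180.0, 0.1, -163.9]
force: [-0.5, -0.2, -2.4]
gripper_width: 13.7
gripper_force: 40.0
```

Emit:
{"fn": "send_rows", "kwargs": {"deltas": [[[0, 0, 0.002], [0, 0, 0]], [[0, 0, 0.001], [0, 0, 0]], [[0, 0, 0.001], [0, 0, 0]], [[0, 0, 0], [0, 0, 0]], [[0, 0, 0], [0, 0, 0]]]}}

```text
time_s: 13.0
ee_pos: [471.6, 286.9, 47.0]
ee_rot: [-180.0, 0.0, -163.9]
force: [0.5, -0.4, -0.7]
gripper_width: 13.4
gripper_force: 40.0
```

Emit:
{"fn": "send_rows", "kwargs": {"deltas": [[[0, 0, 0.001], [0, 0, 0]], [[0, 0, 0.001], [0, 0, 0]], [[0, 0, 0], [0, 0, 0]], [[0, 0, 0], [0, 0, 0]]]}}

```text
time_s: 13.4
ee_pos: [471.6, 286.9, 46.0]
ee_rot: [-180.0, 0.0, -163.9]
force: [0.2, -0.8, -0.3]
gripper_width: 13.6
gripper_force: 40.0
```

Emit:
{"fn": "send_rows", "kwargs": {"deltas": [[[0, 0, 0.001], [0, 0, 0]], [[0, 0, 0], [0, 0, 0]], [[0, 0, 0], [0, 0, 0]]]}}

```text
time_s: 13.7
ee_pos: [471.6, 286.9, 45.5]
ee_rot: [-180.0, 0.0, -163.9]
force: [-0.9, -0.4, -0.7]
gripper_width: 13.8
gripper_force: 40.0
```

Emit:
{"fn": "send_rows", "kwargs": {"deltas": [[[0, 0, 0.001], [0, 0, 0]], [[0, 0, 0], [0, 0, 0]], [[0, 0, 0], [0, 0, 0]]]}}

```text
time_s: 14.0
ee_pos: [471.6, 286.9, 45.1]
ee_rot: [-180.0, 0.0, -163.9]
force: [-0.8, -0.5, 1.6]
gripper_width: 13.7
gripper_force: 40.0
```

Emit:
{"fn": "send_rows", "kwargs": {"deltas": [[[0, 0, 0.001], [0, 0, 0]], [[0, 0, 0], [0, 0, 0]], [[0, 0, 0], [0, 0, 0]]]}}

```text
time_s: 14.3
ee_pos: [471.6, 286.9, 45.1]
ee_rot: [180.0, 0.1, -163.9]
force: [-2.4, -0.8, 4.8]
gripper_width: 13.7
gripper_force: 40.0
```

Contact at about 5 N, so it's seated. I'll ease off, release and rise.

Emit:
{"fn": "send_rows", "kwargs": {"deltas": [[[0, 0, -0.001], [0, 0, 0]], [[0, 0, 0], [0, 0, 0]], [[0, 0, 0], [0, 0, 0]]], "grip_force": 5}}

```text
time_s: 14.6
ee_pos: [471.6, 286.9, 45.1]
ee_rot: [-180.0, 0.0, -163.9]
force: [-1.4, -0.7, 2.6]
gripper_width: 14.0
gripper_force: 5.0
```

Emit:
{"fn": "send_rows", "kwargs": {"deltas": [[[0, 0, 0], [0, 0, 0]], [[0, 0, 0], [0, 0, 0]], [[0, 0, 0], [0, 0, 0]], [[0, 0, 0], [0, 0, 0]], [[0, 0, 0], [0, 0, 0]], [[0, 0, 0], [0, 0, 0]]], "grip": 0.5}}

```text
time_s: 15.2
ee_pos: [471.6, 286.8, 45.0]
ee_rot: [-180.0, 0.0, -163.9]
force: [0.0, 0.4, 0.7]
gripper_width: 45.7
gripper_force: 0.0
```

Emit:
{"fn": "send_rows", "kwargs": {"deltas": [[[0, 0, -0.01], [0, 0, 0]], [[0, 0, -0.02], [0, 0, 0]], [[0, 0, -0.04], [0, 0, 0]], [[0, 0, -0.06], [0, 0, 0]], [[0, 0, -0.06], [0, 0, 0]], [[0, 0, -0.06], [0, 0, 0]], [[0.06, 0, 0], [0, 0, 0]], [[0.08, 0, 0], [0, 0, 0]], [[0.08, 0, 0], [0, 0, 0]], [[0, 0, 0], [0, 0, 0]]]}}

```text
time_s: 16.2
ee_pos: [361.0, 254.2, 170.4]
ee_rot: [-180.0, -0.2, -163.8]
force: [-0.2, 0.6, -0.9]
gripper_width: 45.2
gripper_force: 0.0
```

```bash
python3 - <<'E'
from d import *
s=state();print(s["time_s"],s["ee_pos"],s["force"])
v=[541.3,306.7,np.radians(16)]
def overlay(n,x0,y0,w,h,k):
    f=grab_frame(n)[:,:,::-1];o=cv2.resize(f[y0:y0+h,x0:x0+w],None,fx=k,fy=k,interpolation=cv2.INTER_CUBIC)
    p=[tuple(int(u) for u in (a-[x0,y0]+.5)*k) for a in proj(n,place(np.array([[-100,0,55],[100,0,55.]]),v))]
    for a in p: cv2.circle(o,a,4,(0,255,0),1)
    return o
a=overlay("scene",170,160,200,130,2);b=overlay("top",150,190,150,150,2.66)
o=np.zeros((400,800,3),np.uint8);o[:a.shape[0],:a.shape[1]]=a;b=b[:400,:400];o[:b.shape[0],400:400+b.shape[1]]=b;cv2.imwrite("pics/g8.png",o)
E
```

```text
16.2 [360.97656849 254.19394193 170.35719293] [-0.23667041  0.62441765 -0.88540829]
```

View pics/g8.png

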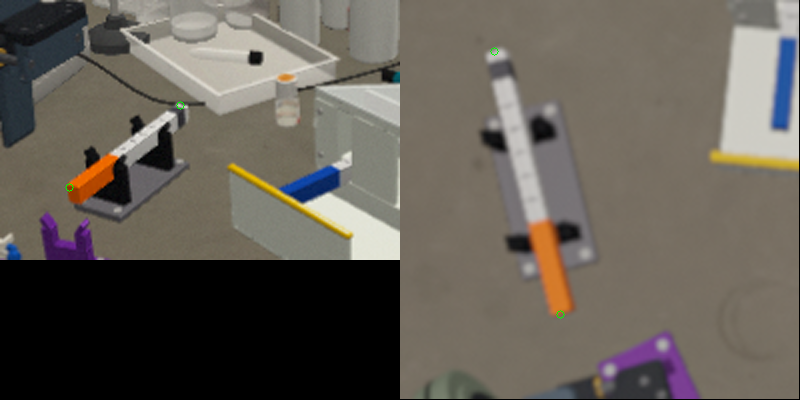

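The bar lies level and centred in both notches, with its nose at (562,312) and tail at (498,60) in the crop. The blue bar is still in its slot, the vial is standing, and the gripper is clear.

```bash
python3 -c "
from workcell import *
print(job_done())"
```

```text
the job is handed in; nothing more can be done
None
```

The orange-ended bar was tipped over the guard, drawn out through its slot and laid level in the grey/black cradle, about 2 mm or less off centre by the last pictures. The blue-ended bar is still in its slot, no bystander was approached, and the job was handed in at about 16 s of the 42 s.

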